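# Set up the background board and present the little amphora to the camera

## Task

Take the grey background board out of its wooden rack and lean it, centred, against the camera side of the white foam block, foot on the table, and let go of it. Then lift the small two-handled amphora out of its nest and hold it upright and still in front of the middle of the board for the camera, its foot about 8 cm above the table and nothing else touching it; finish while still holding it. Do not tip the amphora and do not disturb the other things on the table.

Things in the scene. Friction and masses are not known exactly. Their poses are not given: they have to be found in the camera images.
- board: grey stiff board, loose, 8 mm thick (own x), 180 mm wide (own y), 200 mm tall (own z), about 0.2 kg; origin: centre of its lower edge, z up along the board; both faces alike. Starts upright in the rack's slot (leaning at most 4 degrees), foot 10 mm above the table. Pinch the middle of its top edge and pull it up over 50 mm to clear the slot
- rack: fixed wooden rack: foot plate 75 x 150 mm, 10 mm thick, with two rails 140 mm long (own y), 14 mm thick and reaching 60 mm above the table, leaving a slot 11 mm wide and 50 mm deep between them, open at the ends. Origin: centre of its underside; slot along own y
- block: fixed white foam block, 70 mm deep (own x), 160 mm wide (own y), 120 mm tall; origin: centre of its underside. Its own +x face, 35 mm from the origin, faces away from the robot to the camera: the board leans on its upper edge, top back towards the robot. A lean of 10 to 25 degrees from upright (board foot 20 to 55 mm out from the face) stands well
- nest: fixed white foam pad, 110 x 110 x 30 mm, with a round recess 51 mm across and 20 mm deep in its top. Origin: centre of its underside; recess centred on it
- amphora: small terracotta amphora, loose, about 0.3 kg, 130 mm tall; origin: centre of its foot, own z up. Foot 40 mm across, belly 76 mm at 52 mm up, plain round neck 38 mm across from 85 mm up to the top, the place to grip it. Two loop handles at own +y and -y, reaching 42 mm from the axis, 68 to 122 mm up: pinch the neck along own x, clear of them. Stands in the nest, foot 10 mm above the table
- bottle: closed white squeeze bottle, 52 mm across, 120 mm tall; loose bystander, leave it alone; origin at its underside
- bowl: plain terracotta bowl without handles, 100 mm across, 45 mm tall; loose bystander, leave it alone; origin at its underside
- beaker: clear beaker, 68 mm across, 80 mm tall, with thin wooden sticks reaching 160 mm; loose bystander, leave it alone; origin at its underside
- cork_ring: flat cork ring, 70 mm across, 18 mm thick; loose bystander, leave it alone; origin at its underside
- brush: wooden-handled brush lying flat; loose bystander, leave it alone; origin at its underside
- jar: small amber jar, black cap, 54 mm across, 60 mm tall; loose bystander, leave it alone; origin at its underside
- sherd: curved piece of broken pot lying flat, about 80 x 60 mm; loose bystander, leave it alone; origin at its underside

How it is judged:
By the outcome, as a careful person would: the job done as asked, in the order asked, and still so for the second after the job is handed in, while the arm keeps its last pose, push and grip.
It also fails if it takes over 58 s, if anything falls off the work surface, if the arm or the gripper's body presses on something with over 40 N, if the wrist force passes 120 N, or if a joint passes its speed limit or range.

## Robot

A 6-joint arm with a two-finger parallel gripper is mounted at the origin on the work surface. World frame = base frame: x ahead of the robot, y to its left, z up, the work surface at z = 0. Lengths are in m, angles in rad, forces in N, time in s.
With the tool pointing down it reaches from about 0.325 to 0.85 m from the base axis. Payload 4.4 kg.
Tool frame: the origin (TCP) lies midway between the tips of the shut fingers; the grasp point (between the pads) lies 19 mm behind it; z points along the fingers, y is the direction in which the jaws open and shut (so a half turn about z gives the same grasp; the last joint's range is limited). The gripper opens to 94 mm and grips with 3 to 60 N. Pads are 16 mm wide; open, the fingers measure 119 mm over their backs; the gripper's body (75 mm by 177 mm) begins 78 mm behind the grasp point.
Start: joints at [-0.15, 0.207, 1.542, -0, 1.393, -0.15], TCP at [0.575, -0, 0.205] pointing down, gripper open.
Joint ranges: [-2.73, 2.73], [-0.86, 2.22], [0.23, 2.46], [-1.11, 4.25], [0.08, 2.63], [-2.82, 2.82]. Speed limits (rad/s): [2.79, 2.79, 3.14, 3.14, 3.14, 3.14].

## Interface

Orientations are given as a unit quaternion [x, y, z, w].
In Python, from cell import * gives the robot as it stands. The module is installed in compiled form; this text tells all that it offers.
- The arm moves only by the shell command python3 -m inch 'ROWS'. ROWS is JSON, a list of rows, each a list of 3 entries, a list of its own where there are three numbers: the shift along the world's x, y, z in mm, then the turn about the world's z in degrees, then the opening, from 0 (shut) to 1 (fully open). In form: [[[x, y, z], spin, jaw], ...]. A call has 1 to 20 rows; each row is the pose to reach, as a shift and turn from the pose measured when the call began; what a row does not reach only later rows make up. A row lasts 1/10 s, in which the tool goes at most 50 mm and 8.59 degrees, less where a joint would pass 70% of its speed; a pose out of reach is approached as far as the arm can. A call with a gripper value outside its range is refused whole. The fingers move at their own pace and stop on an object; the grip force is fixed at half the most. Time passes only in rows, so rows that repeat a pose let the fingers close. It gives the time, the measured TCP pose, the force and the opening at its end, in the units of the state.
- get_obs(): the state, without advancing time (a new reading comes with each control period).
- capture(name): name is "scene" or "side" or "wrist"; returns a dict with "img" (384x512x3 uint8, red, green, blue), "range_z" (384x512 float32, m along the optical axis (not along the pixel's ray), 0 where there is no reading), "mtx" (3x3 intrinsics, pixels), "R" (3x3) and "t" (3): a world point X has camera coordinates R X + t. Camera axes: x right, y down, z forward; pixel columns grow to the right and rows downward; lengths in m; the calibration is good to about 2 mm. A picture is of the moment at which its call begins.
- sign_off(): hands the job in, once; it reports no verdict.
The state is a dict: "time_s": time; "qpos": joint angles; "joint_vel": joint speeds; "effort": joint torques, N m; "tool_pos": TCP position; "ee_rot": TCP orientation; "contact_force": force on the tool from outside, world axes, zero at the start; "wrist_torque": the same for the moment, N m; "opening": opening from 0.0 (shut) to 1.0 (fully open).
Only numpy, scipy, OpenCV 4.12 (cv2) and the standard library are available. Lean on these libraries where they do the work, as an engineer would, in place of code of your own. Each camera call takes 0.05 s, during which the arm holds its last target. There are 200 camera calls.

## Working session

There is one attempt and no reset: what is moved stays moved. The work goes in short steps, Python scripts to look and compute and a shell command to move; the robot and the scene stay as the last step left them, time stands still between calls to the robot, and variables do not carry over. Pictures are saved under pics/ and viewed, about 8 in all and at most 12, crops included, and the job is handed in when it is done.

```bash
mkdir -p pics; cat > h.py <<'E'
import numpy as np, cv2
from cell import *
def cloud(c):
    z=c["range_z"]; v,u=np.mgrid[:384,:512]; K=c["mtx"]
    P=np.stack([(u-K[0,2])/K[0,0]*z,(v-K[1,2])/K[1,1]*z,z],-1)
    W=(P-c["t"])@c["R"]; W[z<=0]=np.nan
    return W
def save(c,n): cv2.imwrite("pics/"+n+".png",c["img"][:,:,::-1])
E
python3 - <<'E'
from h import *
for n in ["scene","side"]:
    c=capture(n); save(c,n+"0"); np.savez(""+n+"0.npz",**c)
    print(n,-c["R"].T@c["t"],c["R"][2])
    W=cloud(c); print(np.isfinite(W[...,0]).mean())
print(get_obs())
a=cv2.imread("pics/scene0.png");b=cv2.imread("pics/side0.png")
E
```

```text
scene [ 1.16729051 -0.38238601  1.08244405] [-0.47777391  0.30612224 -0.82342047]
0.9959309895833334
side [ 0.21459276 -0.95254229  0.62324528] [ 0.2956175  0.8192594 -0.4913495]
0.9959615071614584
{'time_s': 0.1, 'qpos': array([-1.50511861e-01,  2.07367452e-01,  1.54278427e+00, -7.68358056e-07,
        1.39350897e+00, -1.50511341e-01]), 'joint_vel': array([ 0.00178454, -0.00153341, -0.00335765,  0.00121907, -0.00059982,
        0.000662  ]), 'effort': array([-3.50521914e-04, -3.71862960e+01, -2.82294059e+01,  7.01280241e-02,
        3.11360427e-02, -6.17781598e-05]), 'tool_pos': array([5.74275581e-01, 9.14678421e-05, 2.04401105e-01]), 'ee_rot': array([ 7.07106539e-01,  7.07106267e-01, -6.13564606e-04, -8.32301790e-04]), 'contact_force': array([ 0.44033988,  0.26676777, -0.08205747]), 'wrist_torque': array([-0.01219747, -0.02007831,  0.00108641]), 'opening': 1.0021435994295504}
```

View pics/scene0.png

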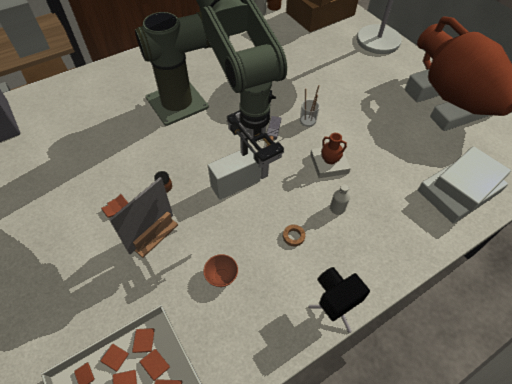

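View pics/side0.png

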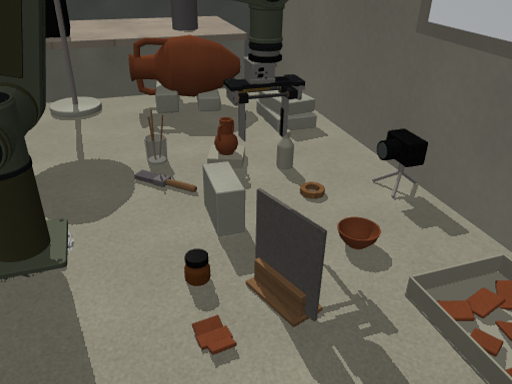

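The scene view shows the board and rack at about (145,220), the block at (235,172), the amphora in its nest at (333,150) and the bowl at (221,270). The side view shows the board at (288,250), the block at (224,197) and the amphora at (227,138). Next I measure these from depth.

```bash
cat > m.py <<'E'
from h import *
A={}
for n in ["scene","side"]:
    c=dict(np.load(n+"0.npz")); W=cloud(c); A[n]=(c["img"].astype(int),W)
def sel(n,box,f):
    I,W=A[n]; u0,v0,u1,v1=box; w=W[v0:v1,u0:u1].reshape(-1,3); i=I[v0:v1,u0:u1].reshape(-1,3)
    k=np.isfinite(w[:,0])&f(i,w); return w[k]
def plane(p):
    m=np.median(p,0)
    for _ in range(6):
        n=np.linalg.svd(p-m,full_matrices=False)[2][2]; d=(p-m)@n; p=p[abs(d)<max(.004,1.5*np.std(d))]; m=p.mean(0)
    return n,m,p
grey=lambda i:(i.max(1)-i.min(1)<25)
def rect(p): r=cv2.minAreaRect((p[:,:2]*1000).astype(np.float32)); return np.round(r[0],1),np.round(r[1],1),round(r[2],1)
t=sel("scene",(20,80,300,300),lambda i,w:abs(w[:,2])<.02); print("table z",np.median(t[:,2]))
for n,b in [("scene",(105,170,180,260)),("side",(245,185,330,320))]:
    p=sel(n,b,lambda i,w:(w[:,2]>.075)&(w[:,2]<.23)&grey(i)); nn,m,q=plane(p)
    d=np.cross([0,0,1],nn); d/=np.linalg.norm(d); s=q@d
    print("board",n,"n",nn.round(3),"m",m.round(4),"lean",np.degrees(np.arcsin(nn[2])).round(1),"width",np.percentile(s,[.5,99.5]).round(4),np.ptp(np.percentile(s,[.5,99.5])).round(4),"ztop",np.percentile(p[:,2],99.5).round(4))
    mid=np.percentile(s,[.5,99.5]).mean(); x=m+(mid-m@d)*d; print("  mid-face pt",x.round(4),"yaw of normal",np.degrees(np.arctan2(nn[1],nn[0])).round(1))
    tp=q[q[:,2]>np.percentile(q[:,2],99.5)-.012]; print("  top rect",rect(tp),tp.mean(0).round(4))
for n,b in [("scene",(200,145,275,200)),("side",(195,155,250,240))]:
    p=sel(n,b,lambda i,w:(w[:,2]>.112)&(w[:,2]<.128)&grey(i)); print("block top",n,len(p),rect(p),p[:,2].mean().round(4))
    p=sel(n,b,lambda i,w:(w[:,2]>.012)&(w[:,2]<.108)&grey(i)); nn,m,q=plane(p); print("  side",nn.round(3),m.round(4))
for n,b in [("scene",(300,125,365,185)),("side",(200,110,260,190))]:
    p=sel(n,b,lambda i,w:(w[:,2]>.023)&(w[:,2]<.037)&(i.max(1)-i.min(1)<45)); print("nest",n,len(p),rect(p))
    red=lambda i:(i[:,0]-i[:,2]>45)
    for lo,hi in [(.045,.075),(.08,.133),(.134,.15)]:
        p=sel(n,b,lambda i,w:(w[:,2]>lo)&(w[:,2]<hi)&red(i)); 
        if len(p)>4: print("amph",lo,hi,len(p),rect(p),cv2.minEnclosingCircle((p[:,:2]*1000).astype(np.float32)))
E
python3 m.py
```

```text
table z -0.0004088782518621917
board scene n [0.949 0.314 0.002] m [ 0.5086 -0.3347  0.1492] lean 0.1 width [-0.5634 -0.3853] 0.1781 ztop 0.2118
  mid-face pt [ 0.5076 -0.3317  0.1492] yaw of normal 18.3
  top rect (array([ 506.9, -331.4]), array([  7.1, 179. ]), 18.4) [ 0.5082 -0.3356  0.2066]
board side n [ 0.949  0.314 -0.003] m [ 0.501  -0.3398  0.1472] lean -0.1 width [-0.5616 -0.3828] 0.1788 ztop 0.2109
  mid-face pt [ 0.4985 -0.3323  0.1472] yaw of normal 18.3
  top rect (array([ 499.2, -331.7]), array([  6.7, 179.8]), 18.3) [ 0.5014 -0.3398  0.2058]
block top scene 769 (array([471.7, -14.6]), array([150.3,  72.4]), 87.3) 0.1189
  side [-0.999  0.036 -0.004] [ 0.505  -0.0149  0.061 ]
block top side 951 (array([467.7,  -8.1]), array([164.2,  70. ]), 88.3) 0.1193
  side [ 0.375 -0.025  0.927] [0.4885 0.041  0.0491]
nest scene 487 (array([572.2, 318.2]), array([113.4, 113.8]), 68.0)
amph 0.045 0.075 10 (array([603.5, 322.3]), array([ 7.2, 35.9]), 0.6) ((600.345703125, 322.23785400390625), 17.94065284729004)
amph 0.08 0.133 117 (array([578.7, 315.3]), array([59.7, 54.5]), 65.5) ((573.5887451171875, 317.5830078125), 34.38890838623047)
amph 0.134 0.15 90 (array([572.6, 318.8]), array([37.6, 38.2]), 23.6) ((571.7767944335938, 318.4569396972656), 21.663820266723633)
nest side 416 (array([570.2, 320.5]), array([120.7, 110.8]), 67.9)
amph 0.045 0.075 69 (array([556.1, 295.6]), array([33.4, 60.1]), 64.9) ((561.1293334960938, 306.3573303222656), 30.42466163635254)
amph 0.08 0.133 146 (array([569.1, 311.4]), array([77. , 47.9]), 17.8) ((567.552490234375, 316.11822509765625), 42.90377426147461)
amph 0.134 0.15 51 (array([569.5, 315.4]), array([34.2, 37.4]), 89.9) ((569.593994140625, 317.2204895019531), 24.07403564453125)
```

```bash
python3 - <<'E'
from h import *
a=cv2.imread("pics/scene0.png")[95:275,95:365]; cv2.imwrite("pics/crop1.png",cv2.resize(a,(800,533),interpolation=cv2.INTER_CUBIC))
E
```

```text
(no output)
```

View pics/crop1.png

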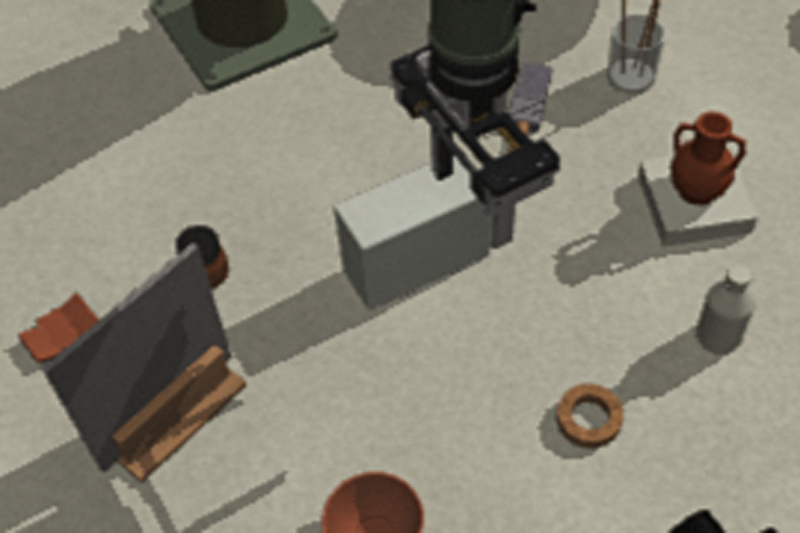

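```bash
cat >> m.py <<'E'
print("-----")
C=np.array([.571,.318])
for n,b in [("scene",(300,125,365,185)),("side",(200,110,260,190))]:
    p=sel(n,b,lambda i,w:(w[:,2]>.100)&(w[:,2]<.130)&red(i)&(i[:,0]>0)); r=p[:,:2]-C; d=np.hypot(*r.T); k=(d>.027)&(d<.046); r=r[k]; a=np.arctan2(r[:,1],r[:,0]); print("handles",n,k.sum(),sorted(np.degrees(a).round())[::3],"axis",np.degrees(np.angle(np.exp(2j*a).mean())/2))
for nm,b,lo,hi in [("bowl",(200,250,242,290),.035,.05),("cork",(278,220,310,250),.010,.022),("bottle",(325,180,355,215),.05,.13),("jar",(150,168,178,195),.05,.07),("beaker",(295,80,325,130),.05,.18),("cam",(315,262,372,330),.02,.4)]:
    p=sel("scene",b,lambda i,w:(w[:,2]>lo)&(w[:,2]<hi)); print(nm,len(p),rect(p),p[:,2].max().round(3))
E
python3 m.py | sed -n '/-----/,$p'
```

```text
-----
handles scene 9 [np.float64(-142.0), np.float64(30.0), np.float64(37.0)] axis 38.481483919231685
handles side 16 [np.float64(-148.0), np.float64(-143.0), np.float64(-142.0), np.float64(-139.0), np.float64(-137.0), np.float64(40.0)] axis 38.09381963729008
bowl 235 (array([ 737.7, -215.7]), array([97.4, 97.8]), 34.7) 0.049
cork 255 (array([744.5,  39.6]), array([65.4, 69.8]), 55.5) 0.022
bottle 283 (array([738. , 218.6]), array([50.1, 43.8]), 26.4) 0.123
jar 120 (array([ 353.6, -218. ]), array([47.4, 41.3]), 38.2) 0.064
beaker 284 (array([361.1, 382.3]), array([65.4, 72.6]), 32.5) 0.162
cam 1765 (array([985.5,  -2. ]), array([109.5, 121.4]), 89.8) 0.165
```

```bash
python3 -m inch '[[[0,-20,20],0,1],[[-10,-60,45],5,1],[[-20,-100,50],10,1],[[-30,-140,50],15,1],[[-40,-180,50],18.3,1],[[-50,-220,50],18.3,1],[[-60,-260,50],18.3,1],[[-68,-300,50],18.3,1],[[-71,-332,50],18.3,1],[[-71,-332,50],18.3,1],[[-71,-332,50],18.3,1],[[-71,-332,50],18.3,1]]'
```

```text
time_s: 1.3
tool_pos: [0.5033, -0.3307, 0.254]
ee_rot: [0.585, 0.811, -0.0, -0.001]
contact_force: [0.4, 0.9, 0.0]
opening: 1.005
```

```bash
python3 - <<'E'
from h import *
c=capture("wrist"); save(c,"w1"); W=cloud(c); print(-c["R"].T@c["t"])
g=(np.ptp(c["img"].astype(int),axis=2)<25)&(W[...,2]>.195)&(W[...,2]<.22)&(abs(W[...,0]-.503)<.08)&(abs(W[...,1]+.332)<.12)
p=W[g]; print(len(p),p[:,2].mean() if len(p) else 0)
if len(p)>10: print(cv2.minAreaRect((p[:,:2]*1000).astype(np.float32)))
E
```

```text
[ 0.4816404  -0.26367502  0.43258495]
2129 0.20920075495522605
((499.93341064453125, -319.7732849121094), (7.5387701988220215, 155.7335662841797), 18.077857971191406)
```

View pics/w1.png

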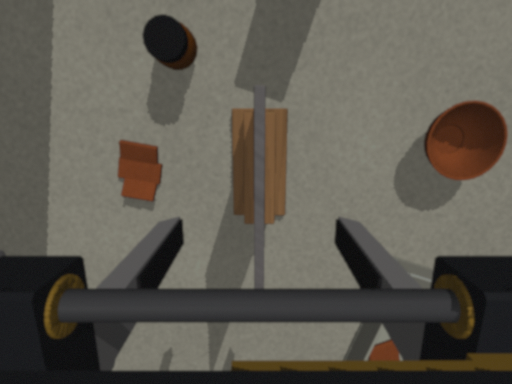

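The wrist picture shows the board's top edge at column 260, midway between the fingers (180 and 340). I go down, grip and lift.

```bash
python3 -m inch '[[[0,0,-25],0,1],[[0,0,-50],0,1],[[0,0,-70],0,1],[[0,0,-78],0,1],[[0,0,-78],0,1],[[0,0,-78],0,1],[[0,0,-78],0,0.5],[[0,0,-78],0,0.3],[[0,0,-78],0,0],[[0,0,-78],0,0],[[0,0,-78],0,0],[[0,0,-78],0,0],[[0,0,-78],0,0],[[0,0,-78],0,0]]' && python3 -m inch '[[[0,0,0],0,0],[[0,0,0],0,0],[[0,0,8],0,0],[[0,0,18],0,0],[[0,0,30],0,0],[[0,0,42],0,0],[[0,0,54],0,0],[[0,0,66],0,0],[[0,0,78],0,0],[[0,0,90],0,0],[[0,0,95],0,0],[[0,0,95],0,0],[[0,0,95],0,0]]'
```

```text
time_s: 2.75
tool_pos: [0.5035, -0.3305, 0.1761]
ee_rot: [0.585, 0.811, -0.001, -0.001]
contact_force: [0.2, 0.5, -0.0]
opening: 0.357
time_s: 4.05
tool_pos: [0.5032, -0.3304, 0.2707]
ee_rot: [0.585, 0.811, -0.0, -0.002]
contact_force: [-0.3, 0.7, -2.1]
opening: 0.081
```

```bash
python3 -m inch '[[[5,5,8],-2,0],[[12,20,18],-6,0],[[20,40,25],-10,0],[[30,65,25],-14,0],[[38,90,25],-17,0],[[42,115,25],-19,0],[[42,142,25],-20.3,0],[[42,170,25],-20.3,0],[[42,198,25],-20.3,0],[[42,226,25],-20.3,0],[[42,254,25],-20.3,0],[[42,280,25],-20.3,0],[[42,300,25],-20.3,0],[[42,312,25],-20.3,0],[[42,318,25],-20.3,0],[[42,320,25],-20.3,0],[[42,320,25],-20.3,0],[[42,320,25],-20.3,0],[[42,320,25],-20.3,0]]'; python3 - <<'E'
from h import *
for n in ["scene","side"]:
    c=capture(n); save(c,n+"1"); W=cloud(c); I=c["img"].astype(int)
    g=(np.ptp(I,axis=2)<25)
    k=g&(abs(W[...,0]-.545)<.02)&(abs(W[...,1]+.01)<.12)&(W[...,2]>.13)&(W[...,2]<.28); p=W[k]
    print(n,len(p),cv2.minAreaRect((p[:,:2]*1000).astype(np.float32)),p[:,2].min(),np.percentile(p[:,1],[1,99]))
    k=g&(abs(W[...,0]-.47)<.06)&(abs(W[...,1]+.01)<.12)&(W[...,2]>.112)&(W[...,2]<.126); p=W[k]
    print(" block",len(p),cv2.minAreaRect((p[:,:2]*1000).astype(np.float32)))
E
```

```text
time_s: 5.95
tool_pos: [0.5453, -0.0111, 0.2957]
ee_rot: [0.719, 0.695, -0.0, -0.002]
contact_force: [0.3, -0.4, -2.0]
opening: 0.084
scene 1815 ((549.0822143554688, -14.327056884765625), (181.39430236816406, 12.379206657409668), 86.23257446289062) 0.13006282698942906 [-0.1035863   0.07340728]
 block 95 ((464.736328125, -83.99557495117188), (24.035945892333984, 71.9543228149414), 65.79104614257812)
side 1526 ((538.9379272460938, -13.152267456054688), (9.797674179077148, 183.34780883789062), 0.4252500832080841) 0.1300310251596563 [-0.10331298  0.07561855]
 block 960 ((467.5805358886719, -7.206367492675781), (164.2976531982422, 69.85738372802734), 88.19493865966797)
```

View pics/side1.png

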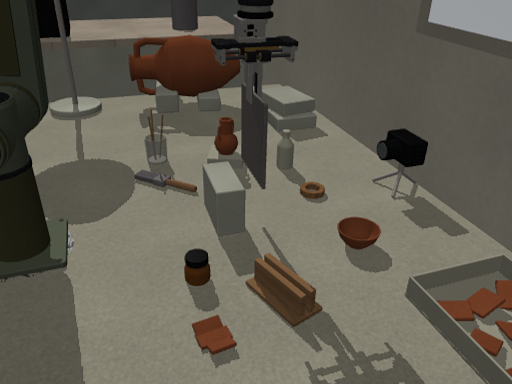

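The side view shows the board hanging from the gripper at (255,135), clear of the block at (224,197). The rack is empty and nothing else has moved. I lower it.

```bash
python3 -m inch '[[[0,3,-15],0,0],[[0,3,-35],0,0],[[0,3,-55],0,0],[[0,3,-75],0,0],[[0,3,-95],0,0],[[0,3,-110],0,0],[[0,3,-120],0,0],[[0,3,-125],0,0],[[0,3,-127],0,0],[[0,3,-128],0,0],[[0,3,-128],0,0],[[0,3,-128],0,0],[[0,3,-128],0,0]]'
```

```text
time_s: 7.35
tool_pos: [0.5486, -0.008, 0.1742]
ee_rot: [0.719, 0.695, 0.003, 0.002]
contact_force: [-3.5, 1.7, 21.9]
opening: 0.09
```

```bash
python3 -m inch '[[[0,0,0],0,0],[[-2,0,0],0,0],[[-2,0,0],0,0]]'
```

```text
time_s: 7.65
tool_pos: [0.5467, -0.0081, 0.1743]
ee_rot: [0.719, 0.695, 0.003, 0.002]
contact_force: [0.5, -0.3, 2.1]
opening: 0.086
```

```bash
python3 -m inch '[[[0,0,0],0,0.12],[[0,0,0],0,0.16],[[0,0,0],0,0.2],[[0,0,0],0,0.2],[[0,0,0],0,0.2]]'; python3 -m inch '[[[-3,0,0],0,0.2],[[-6,0,0],0,0.2],[[-9,0,0],0,0.2],[[-12,0,0],0,0.2],[[-15,0,0],0,0.2],[[-18,0,0],0,0.2],[[-21,0,0],0,0.2],[[-24,0,0],0,0.2],[[-27,0,0],0,0.2],[[-30,0,0],0,0.2],[[-33,0,0],0,0.2],[[-36,0,0],0,0.2],[[-39,0,0],0,0.2],[[-42,0,0],0,0.2],[[-45,0,0],0,0.2],[[-48,0,0],0,0.2],[[-50,0,0],0,0.2],[[-52,0,0],0,0.2],[[-52,0,0],0,0.2],[[-52,0,0],0,0.2]]'; python3 - <<'E'
from h import *
c=capture("side"); save(c,"side2")
for n in ["scene","side"]:
    c=capture(n); W=cloud(c); I=c["img"].astype(int)
    k=(np.ptp(I,axis=2)<25)&(W[...,2]>.005)&(W[...,2]<.15)&(W[...,0]>.508)&(W[...,0]<.57)&(abs(W[...,1]+.01)<.12)
    for z in (.01,.04,.08,.11):
        q=W[k&(abs(W[...,2]-z)<.006)]; print(n,z,len(q),np.median(q,0).round(4) if len(q) else "")
E
cd pics; python3 -c "
import cv2;a=cv2.imread('side2.png')[30:250,150:350];cv2.imwrite('side2c.png',cv2.resize(a,(546,600)))"
```

```text
time_s: 8.15
tool_pos: [0.5466, -0.0081, 0.1741]
ee_rot: [0.719, 0.695, 0.003, 0.002]
contact_force: [0.1, 1.6, 0.6]
opening: 0.2
time_s: 10.15
tool_pos: [0.4946, -0.0081, 0.1741]
ee_rot: [0.719, 0.695, 0.003, 0.002]
contact_force: [-0.7, -1.0, -0.6]
opening: 0.2
scene 0.01 143 [ 0.5477 -0.0162  0.0104]
scene 0.04 158 [ 0.5388 -0.0111  0.0401]
scene 0.08 178 [ 0.5269 -0.0168  0.0793]
scene 0.11 178 [ 0.5175 -0.0117  0.11  ]
side 0.01 34 [ 0.5373 -0.0797  0.0109]
side 0.04 34 [ 0.5288 -0.0903  0.0397]
side 0.08 28 [ 0.5167 -0.0954  0.0797]
side 0.11 27 [0.5094 0.0128 0.1093]
```

View pics/side2c.png

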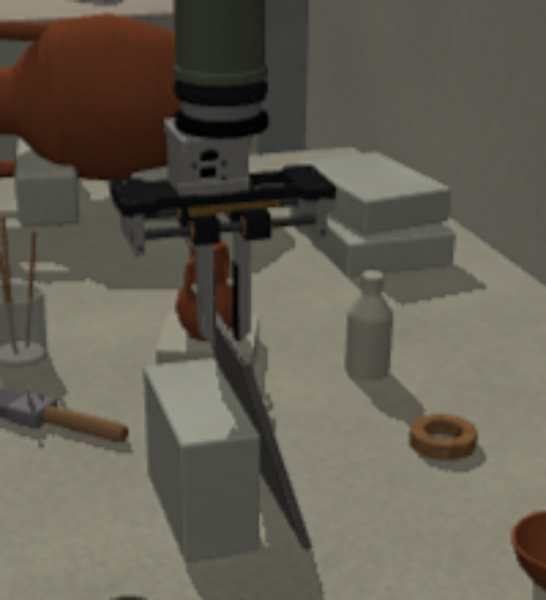

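The board now leans on the block's upper edge at about 17 degrees, with its foot at (305,545) in the crop. I let go, rise and go to the amphora.

```bash
python3 -m inch '[[[0,0,0],0,0.3],[[0,0,0],0,0.4],[[0,0,0],0,0.6],[[0,0,0],0,0.6],[[0,0,0],0,0.6],[[0,0,10],0,0.6],[[0,0,30],0,0.7],[[0,0,60],0,1],[[0,0,90],0,1],[[0,0,120],0,1],[[0,0,120],0,1],[[0,0,120],0,1]]'; python3 -m inch '[[[10,25,0],-8,1],[[20,65,0],-16,1],[[30,110,0],-24,1],[[40,150,0],-32,1],[[50,190,0],-40,1],[[60,230,0],-48,1],[[68,265,0],-50,1],[[72,295,0],-50,1],[[76,316,0],-50,1],[[76,326,0],-50,1],[[76,326,0],-50,1],[[76,326,0],-50,1]]'; python3 - <<'E'
from h import *
c=capture("wrist"); save(c,"w2"); W=cloud(c); I=c["img"].astype(int)
red=(I[...,0]-I[...,2]>40)
for lo,hi in [(.128,.15),(.085,.128),(.04,.15)]:
    p=W[red&(W[...,2]>lo)&(W[...,2]<hi)]; r=(p[:,:2]*1000).astype(np.float32)
    print(lo,len(p),cv2.minAreaRect(r),cv2.minEnclosingCircle(r),p[:,2].max())
c=capture("scene"); save(c,"scene3"); W=cloud(c); I=c["img"].astype(int)
k=(np.ptp(I,axis=2)<25)&(W[...,2]>.005)&(W[...,2]<.25)&(W[...,0]>.46)&(W[...,0]<.57)&(abs(W[...,1]+.01)<.12)&((W[...,2]>.13)|(W[...,0]>.512))
p=W[k]; print("board y",np.percentile(p[:,1],[.5,99.5]),"ztop",p[:,2].max())
for z in (.01,.11,.18):
    q=W[k&(abs(W[...,2]-z)<.006)]; print(z,len(q),np.median(q,0).round(4), np.polyfit(q[:,1],q[:,0],1)[0])
E
```

```text
time_s: 11.5
tool_pos: [0.4951, -0.0082, 0.295]
ee_rot: [0.719, 0.695, 0.003, 0.003]
contact_force: [0.7, -0.2, -0.8]
opening: 0.996
time_s: 12.7
tool_pos: [0.5706, 0.3169, 0.294]
ee_rot: [0.945, 0.326, 0.001, 0.004]
contact_force: [-0.7, 0.4, 0.8]
opening: 0.998
0.128 1112 ((572.6958618164062, 320.5576477050781), (53.40128707885742, 39.9090461730957), 73.95960235595703) ((572.9453125, 321.0123291015625), 32.86046600341797) 0.1422497782536885
0.085 581 ((573.4608154296875, 320.92694091796875), (56.09345626831055, 58.94981384277344), 85.20397186279297) ((573.9340209960938, 320.8697204589844), 37.81568145751953) 0.12799774719854534
0.04 2118 ((573.98974609375, 321.7483825683594), (67.13645935058594, 65.66011810302734), 83.0948715209961) ((573.9340209960938, 320.8697204589844), 37.81568145751953) 0.1422497782536885
board y [-0.09996584  0.07870545] ztop 0.1963190043528965
0.01 127 [ 0.5488 -0.02    0.0103] 0.037559499099543564
0.11 172 [ 0.5167 -0.0103  0.1098] 0.025101504493011868
0.18 182 [ 0.4942 -0.0186  0.1804] 0.033995301062680304
```

View pics/w2.png

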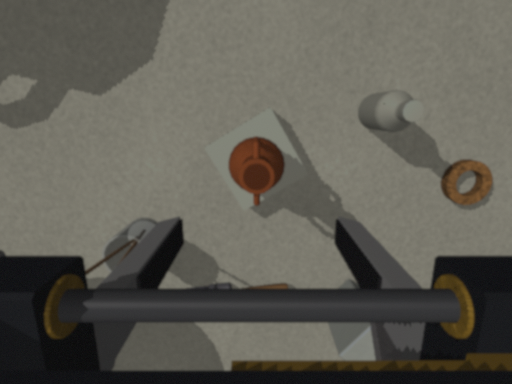

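View pics/scene3.png

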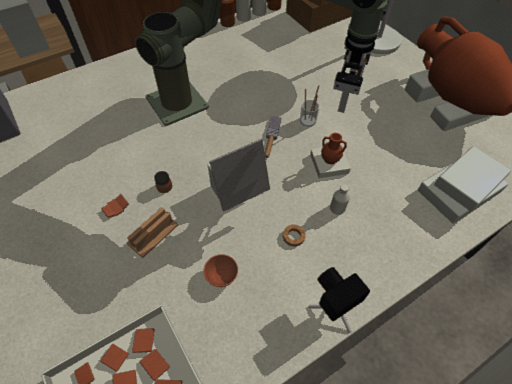

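The wrist view shows the amphora at (257,170), its handles along the image's vertical, across the jaw axis and midway between the fingers. The scene view shows the board standing at (240,178), centred at y ≈ -10.6 mm and leaning about 17 degrees. I go down and grip.

```bash
python3 -m inch '[[[1,1.5,-30],0,1],[[1,1.5,-65],0,1],[[1,1.5,-100],0,1],[[1,1.5,-130],0,1],[[1,1.5,-155],0,1],[[1,1.5,-172],0,1],[[1,1.5,-183],0,1],[[1,1.5,-189],0,1],[[1,1.5,-189],0,1],[[1,1.5,-189],0,1],[[1,1.5,-189],0,0.7],[[1,1.5,-189],0,0.55],[[1,1.5,-189],0,0.45],[[1,1.5,-189],0,0.35],[[1,1.5,-189],0,0.2],[[1,1.5,-189],0,0],[[1,1.5,-189],0,0],[[1,1.5,-189],0,0],[[1,1.5,-189],0,0],[[1,1.5,-189],0,0]]'; python3 -m inch '[[[0,0,0],0,0],[[0,0,0],0,0],[[0,0,0],0,0]]'
```

```text
time_s: 14.8
tool_pos: [0.5719, 0.3181, 0.1057]
ee_rot: [0.946, 0.325, 0.001, 0.004]
contact_force: [-0.3, 0.4, -0.9]
opening: 0.401
time_s: 15.1
tool_pos: [0.5719, 0.3181, 0.1057]
ee_rot: [0.946, 0.325, 0.001, 0.004]
contact_force: [0.1, 0.5, -0.9]
opening: 0.401
```

```bash
python3 -m inch '[[[0,0,3],0,0],[[0,0,8],0,0],[[0,0,15],0,0],[[0,0,24],0,0],[[0,0,34],0,0],[[0,0,44],0,0],[[0,0,54],0,0],[[0,0,64],0,0],[[0,0,74],0,0],[[0,0,82],0,0],[[0,0,87],0,0],[[0,0,90],0,0],[[0,0,90],0,0],[[0,0,90],0,0]]' && python3 -m inch '[[[4,-5,0],1,0],[[10,-15,0],3,0],[[18,-30,0],6,0],[[27,-50,0],9,0],[[37,-72,0],12,0],[[47,-95,0],16,0],[[56,-118,0],20,0],[[63,-140,0],24,0],[[67,-162,0],28,0],[[68,-184,0],32,0],[[68,-206,0],36,0],[[68,-228,0],40,0],[[68,-250,0],43,0],[[68,-270,0],46,0],[[68,-290,0],48,0],[[68,-306,0],50,0],[[68,-318,0],50,0],[[68,-326,0],50,0],[[68,-331,0],50,0],[[68,-331,0],50,0]]' && python3 -m inch '[[[0,0,-5],0,0],[[0,0,-12],0,0],[[0,0,-17],0,0],[[0,0,-20],0,0],[[0,0,-20],0,0],[[0,0,-20],0,0],[[0,0,-20],0,0],[[0,0,-20],0,0]]'; python3 - <<'E'
from h import *
print(get_obs()["tool_pos"],get_obs()["joint_vel"].round(3))
c0={}
for n in ["scene","side"]:
    c=capture(n); save(c,n+"4"); W=cloud(c); I=c["img"].astype(int)
    k=(I[...,0]-I[...,2]>40)&(abs(W[...,0]-.64)<.07)&(abs(W[...,1]+.013)<.07)&(W[...,2]>.04)
    p=W[k]; print(n,len(p),"z",np.percentile(p[:,2],[0,1,99,100]).round(4))
    for lo,hi in [(.078,.095),(.115,.15),(.175,.215)]:
        q=p[(p[:,2]>lo)&(p[:,2]<hi)]; print(lo,len(q),q.mean(0).round(4),np.ptp(q,axis=0).round(4))
    k=(np.ptp(I,axis=2)<25)&(W[...,2]>.005)&(W[...,2]<.2)&(W[...,0]>.46)&(W[...,0]<.56)&(abs(W[...,1]+.01)<.12)&((W[...,2]>.13)|(W[...,0]>.512))
    b=W[k]; print("board y",np.percentile(b[:,1],[.5,99.5]),b[:,2].max())
a=cv2.imread("pics/scene4.png")[60:300,90:380];b=cv2.imread("pics/side4.png")[20:260,130:400]
cv2.imwrite("pics/f.png",cv2.resize(np.hstack([a,b]),(800,343)))
E
```

```text
time_s: 16.5
tool_pos: [0.5716, 0.318, 0.1952]
ee_rot: [0.946, 0.325, 0.001, 0.004]
contact_force: [-0.0, -0.5, -3.3]
opening: 0.401
time_s: 18.5
tool_pos: [0.6396, -0.0134, 0.1951]
ee_rot: [0.72, 0.694, 0.002, 0.003]
contact_force: [-0.0, 0.0, -3.2]
opening: 0.399
time_s: 19.3
tool_pos: [0.6399, -0.0135, 0.1755]
ee_rot: [0.72, 0.694, 0.003, 0.004]
contact_force: [-0.6, -0.3, -3.0]
opening: 0.4
[ 0.63990152 -0.01346483  0.17551466] [-0.001  0.001  0.001 -0.     0.     0.   ]
scene 256 z [0.1313 0.1348 0.3039 0.3067]<stdin>:9: RuntimeWarning: Mean of empty slice.
  ret = um.true_divide(
Traceback (most recent call last):
ValueError: zero-size array to reduction operation maximum which has no identity
```

```bash
python3 - <<'E'
from h import *
for n in ["scene","side"]:
    c=capture(n); save(c,n+"4"); W=cloud(c); I=c["img"].astype(int)
    k=(I[...,0]-I[...,2]>25)&(abs(W[...,0]-.64)<.07)&(abs(W[...,1]+.013)<.07)&(W[...,2]>.04)&(W[...,2]<.215)
    p=W[k]; print(n,len(p),"z",np.percentile(p[:,2],[0,1,99,100]).round(4))
    for lo,hi in [(.078,.1),(.115,.15),(.17,.215)]:
        q=p[(p[:,2]>lo)&(p[:,2]<hi)]
        if len(q): print(lo,len(q),q.mean(0).round(4),np.ptp(q,axis=0).round(4))
    k=(np.ptp(I,axis=2)<25)&(W[...,2]>.005)&(W[...,2]<.2)&(W[...,0]>.46)&(W[...,0]<.56)&(abs(W[...,1]+.01)<.12)&((W[...,2]>.13)|(W[...,0]>.512))
    b=W[k]; print("board y",np.percentile(b[:,1],[.5,99.5]),b[:,2].max())
a=cv2.imread("pics/scene4.png")[60:300,90:380];b=cv2.imread("pics/side4.png")[20:260,130:400]
cv2.imwrite("pics/f.png",cv2.resize(np.hstack([a,b]),(800,343)))
E
```

```text
scene 446 z [0.0745 0.0833 0.2115 0.2145]
0.078 10 [ 0.6562 -0.0217  0.0858] [0.0106 0.0226 0.0139]
0.115 149 [ 0.6641 -0.0251  0.1389] [0.0481 0.068  0.0344]
0.17 120 [ 0.6446 -0.0313  0.1964] [0.0461 0.042  0.0429]
board y [-0.1002136  0.0298653] 0.19653004071710903
side 997 z [0.0785 0.0825 0.2111 0.2115]
0.078 96 [ 0.6313 -0.0278  0.0901] [0.0365 0.0205 0.0213]
0.115 357 [ 0.6259 -0.0367  0.1347] [0.0717 0.0633 0.0347]
0.17 275 [ 0.6342 -0.0264  0.1954] [0.0368 0.0636 0.0415]
board y [-0.10084401  0.08171007] 0.1945027746664309
```

View pics/f.png

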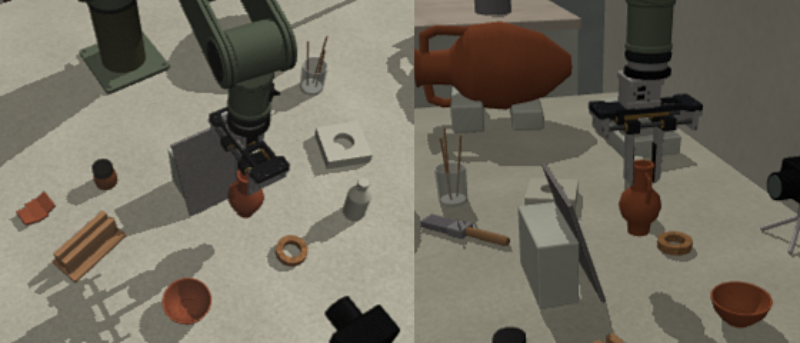

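The amphora hangs upright at about (640,200) in the right half, clear of the board at (570,230). Its foot is at about 79 mm and the bystanders have not moved.

```bash
python3 -c "
from cell import *
o=get_obs();print(o['time_s'],o['opening'],o['contact_force']);print(sign_off())"
```

```text
19.45 0.3957693356494433 [-0.64294037  0.12689124 -2.69680422]
the job is handed in; nothing more can be done
None
```

The job is done and handed in at 19.5 s of the 58 s allowed. The board leans against the block, released, and the arm holds the amphora upright in front of it.

- **Board:** I pulled it from the rack, set it down about 35–40 mm out from the block's camera side, tipped it back with the fingers and let go. It leans about 17° on the block's upper edge and is centred to within a few mm (board middle y ≈ -10 mm, block middle about -8 to -10 mm).
- **Amphora:** I gripped it by the neck clear of the handles. The last pictures show its foot at about 79 mm and its top at about 210 mm. It is over 50 mm clear of the front of the board, and the arm was not moving. The force reading of about 3 N matches its weight.
- **Bystanders:** those in view in the last pictures looked where they had been. I judged this by eye and did not measure it.

**Checks that disagreed:**
- The board's foot met the table about 6 mm earlier than I had worked out, with a brief push of about 22 N that I backed off at once.
- The scene and side cameras disagree by up to about 10 mm along x on the board's faces. They see different faces of it, so I took the middle.
- In the last scene picture the arm hides part of the board, so its full width there (y -101 to 82 mm) comes from the side camera.

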